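Load a battery cartridge into a torch body, home to its hidden contact

ROBOT

A 6-joint arm with a two-finger parallel gripper is mounted at the origin on the work surface. World frame = base frame: x ahead of the robot, y to its left, z up, the work surface at z = 0. Lengths are in m, angles in degrees, forces in N, time in s.
With the tool pointing down it reaches from about 0.35 to 0.8 m from the base axis. Payload 7.3 kg.
Tool frame: the origin (TCP) lies midway between the tips of the shut fingers; the grasp point (between the pads) lies 19 mm behind it (env.tcp_to_grasp is the distance from the TCP to the grasp point, in m); z points along the fingers, y is the line along which they close (so a half turn about z gives the same grasp; the last joint's range is limited). The gripper opens to 85 mm and grips with 20 to 120 N. Pads are 22 mm wide; open, the fingers measure 114 mm over their backs; the gripper's body (76 mm by 85 mm) begins 54 mm behind the grasp point. The pads swing forward as they close: fully open they stand 13 mm farther back than shut.
Start: joints at [57.238, 19.595, 87.324, -0, 73.075, -8.365], TCP at [0.217, 0.478, 0.231] pointing down, gripper open.
Joint ranges: [-145.02, 145.02], [-44.19, 115.74], [2.07, 154.8], [-57.11, 237.11], [16.16, 152.29], [-177.93, 177.93]. Speed limits (degrees/s): [147.25, 147.25, 180, 180, 180, 180].

INTERFACE

Orientations are given as a 3x3 rotation matrix whose columns are the frame's x, y, z axes.
In Python, from bench import env, cams, finder gives the robot as it stands. The module is installed in compiled form; this text tells all that it offers.
- The arm moves only by the tool run_rows, called after "Emit:" as name(argument=value, ...), one argument or row to a line, values as JSON. Schema: {"type":"object","properties":{"steps":{"type":"array","items":{"type":"array","items":{"type":"number"},"minItems":5,"maxItems":5},"minItems":1,"maxItems":5},"grip_n":{"type":"number"},"only":{"type":"string"},"quiet":{"type":"boolean"},"lines":{"type":"string"}},"required":["steps"],"additionalProperties":false}. steps is a list of rows, 1 to 5 of them, each of 5 numbers: the opening from 0.0 (shut) to 1.0 (fully open), then dx, dy, dz in shares of 0.8 m (1.0 is 0.8 m), then a turn about the tool's z in shares of 120 degrees (1.0 is 120 degrees); each row is the pose to reach, as a shift and turn from the pose commanded when the call began, along the tool's axes at that moment; what a row does not reach only later rows make up. A row lasts 1/12 s, in which the tool goes at most 0.0417 m and 7.16 degrees, less where a joint would pass 70% of its speed; a pose out of reach is approached as far as the arm can. The fingers move at their own pace and stop on an object; grip_n is the grip in N (left out, the last holds). Time passes only in rows, so rows that do not move let the fingers close. The tool returns the time, the measured TCP pose, the force, the opening and the grip force at its end. only (a regular expression) keeps the lines of the reply that match it, lines (a string "A,B") keeps lines A to B, and quiet returns only ok. Input that does not fit is refused with a message, and nothing moves.
- env.read_state(): the state, without advancing time (a new reading comes with each control period).
- cams.get_image(name): name is "scene" or "side" or "wrist"; returns a dict with "img" (480x640x3 uint8, blue, green, red), "fx", "fy", "cx", "cy" (pixels), "world_to_cam" (4x4, takes a point from world to camera coordinates). Camera axes: x right, y up, looking along -z (the intrinsics and any distortion apply to the point x, -y, -z); pixel columns grow to the right and rows downward; lengths in m; the calibration is good to about 2 mm. A picture is of the moment at which its call begins. There is no depth.
- env.job_done(): hands the job in; it is judged then, once.
Trained networks look in a picture, given as the dict that the camera call returned (one of the last four; its "shot" number tells which), for a name from the list of things; names that differ only in an ending like _2 or _b are one class to them, and where a whole thing is asked for, a point or a joint stands for the part that bears it (a point fixed in the world has none). Each returns a list of dicts, best first, with "p" (0 to 1); they miss things now and then, are a little off and sometimes report something else, mostly with a low value. They report only what shows in the picture. A call takes as long as a camera call.
- finder.regions_of(label, picture): "pixels" (480x640 bool, what is visible of it) and "rect" ([left, top, right, bottom] in pixels, round what is visible of it).
- finder.spot_point(label, picture): "point" ([column, row] in pixels: a listed point, or the origin of a listed thing).
The state is a dict: "time": time; "joints": joint angles; "joint_velocities": joint speeds; "effort": joint torques, N m; "tcp_pos": TCP position; "eef_rot": TCP orientation; "ft_force": force on the tool from outside, world axes, zero at the start; "moment": the same for the moment, N m; "finger_gap": opening from 0.0 (shut) to 1.0 (fully open); "grip_force": force on a finger pad.
Only numpy, scipy, OpenCV 4.12 (cv2) and the standard library are available. Lean on these libraries where they do the work, as an engineer would, in place of code of your own. Each camera call takes 0.05 s, during which the arm holds its last target. There are 200 camera calls.

TASK

Take the long battery cartridge from the foam tray, lay it in the trough of the loading jig and slide it into the open end of the torch tube until you feel it come up against the hidden contact at the bottom; some drag on the way is normal, and it must be fully home. Push gently so that the spring contact inside is not crushed, let go, and leave everything else on the bench as it stands.

Things in the scene. Friction and masses are not known exactly. Their poses are not given: they have to be found in the camera images.
- cartridge: Battery cartridge, grey plastic cylinder with bare steel bands at both ends, 26 mm diameter, 90 mm long, about 0.11 kg (0.08 to 0.14), both ends alike and chamfered 2 mm (either may go in first). Origin at its centre, x along its length; roll about x is arbitrary. It starts lying in one of the tray's two grooves, its axis 28 mm above the table.
- short_cell: Cell of the same look and diameter (26 mm) but only 55 mm long, lying in the tray's other groove; origin at its centre, x along its length. Not to be used; leave it where it is.
- tray: Fixed white foam tray 130 x 180 x 15 mm, origin at the centre of its underside, on the table. On top two grooves along its x, at y = -45 and y = +45 mm, each between two low ribs that end 5 mm above the tray's top (20 mm above the table), so a fingertip fits beside the cartridge from there up.
- jig: Fixed loading jig (base 290 x 70 mm) holding a black torch body on its side. Origin on the table straight below the tube's open mouth; +x is the direction of insertion, z up. An open trough leads up to the mouth (x = -133 to -3 mm). The tube (39 mm outside, 29 mm bore) starts at x = 0, top 64 mm above the table; a thicker head closes it, x = 106 to 146 mm, top 70 mm above the table.
- trough (a point): Where to lay the cartridge: on the trough's centre line 65 mm in front of the mouth, 43 mm above the table, the height of the axis of a cartridge lying there. Grey plastic, 50 mm wide over all; floor 30 mm above the table, between two guide ribs 21.5 mm apart that end 35 mm above the table and centre the cartridge in line with the bore.
- mouth (a point): Centre of the tube's open mouth, on the bore's axis, 44 mm above the table. The hidden contact plate that stops the cartridge lies 60 to 82 mm inside, differently in each torch, so 8 to 30 mm of the cartridge stay outside when it is home. It is on a spring of 6 N per mm; over 20 N on the plate crushes it. On release it may push the cartridge back about 1 mm, which is fine.
- leaf (a point): On the bore's axis 30 mm inside the mouth (not visible): from here on a leaf spring in the roof rubs on the cartridge with a steady drag of about 2 to 7 N, felt long before the hidden contact; the contact's own resistance comes on top of it and rises within a millimetre or two. At least 3 N on the plate beyond the drag proves that it has been met.
- torch_a: Finished black torch standing on its tail, 34 mm diameter at the head, 110 mm tall, origin at the centre of its foot. Leave alone.
- torch_b: Another such standing torch. Leave alone.
- torch_c: Another such standing torch. Leave alone.
- tail_cap: Loose black tail cap, 34 mm diameter, 24 mm tall, origin under its centre. Leave alone.
- bezel: Loose steel bezel ring, 40 mm outside diameter, 10 mm tall, origin under its centre. Leave alone.
- driver: Screwdriver lying on the bench, about 0.2 m long along its x. Leave alone.

How it is judged (in metres and radians):
On the way, in this order (a step that is already met when the one before it is completed fails the run):
1. the cartridge is in the trough in line with the tube (4 mm sideways, 0.08 rad), its centre 10 to 120 mm in front of the mouth (y of cartridge in the frame of jig between -0.004 and 0.004 m and z of cartridge in the frame of jig between 0.039 and 0.048 m and angle between the x axis of cartridge and the x axis of jig, either way round below 0.08 rad and x of cartridge in the frame of jig between -0.12 and -0.01 m), for 0.1 s.
2. the cartridge is pressed against the hidden contact with at least 3 N (contact force between cartridge and stop_c0 above 3 N), for 0.05 s.
At the end, for the whole second after the job is handed in: the cartridge lies in the tube, in line with it (4 mm sideways, 0.08 rad), its inner end within 2 mm of the hidden contact, at rest (y of cartridge in the frame of jig between -0.004 and 0.004 m and z of cartridge in the frame of jig between 0.039 and 0.048 m and angle between the x axis of cartridge and the x axis of jig, either way round below 0.08 rad and distance between cartridge and stop_c0 below 0.052 m and linear speed of cartridge below 0.01 m/s); the robot touches nothing.
It fails at once if the hidden contact is crushed (more than 20 N on it) (contact force between cartridge and stop_c0 above 20 N).
It fails at once if the robot leans on the jig with more than 25 N (contact force between the arm and jig above 25 N).
It fails at once if another thing on the bench is moved by more than 15 mm (distance of any of short_cell, torch_a, torch_b, torch_c, tail_cap, bezel, driver from where it was at the start of the episode above 0.015 m).
It also fails if it takes over 58 s, if anything falls off the work surface, if the arm or the gripper's body presses on something with over 40 N, if the wrist force passes 120 N, or if a joint passes its speed limit or range.

## Working session

There is one attempt and no reset: what is moved stays moved. The work goes in short steps, Python scripts to look and compute and a tool call to move; the robot and the scene stay as the last step left them, time stands still between calls to the robot, and variables do not carry over. Pictures are saved under pics/ and viewed, at most 10 in all, crops included, and the job is handed in when it is done.

```bash
mkdir -p pics; cat > h.py <<'E'
from bench import env,cams,finder
import numpy as np,cv2
def ray(p,uv):
    d=np.array([(uv[0]-p["cx"])/p["fx"],-(uv[1]-p["cy"])/p["fy"],-1.0])
    M=np.array(p["world_to_cam"]);R=M[:3,:3];o=-R.T@M[:3,3]
    return o,R.T@d
def atz(p,uv,z):
    o,d=ray(p,uv);return o+d*(z-o[2])/d[2]
def proj(p,X):
    c=np.array(p["world_to_cam"])@np.r_[X,1];return np.array([p["cx"]-p["fx"]*c[0]/c[2],p["cy"]+p["fy"]*c[1]/c[2]])
E
python3 - <<'E'
from h import *
ims=[]
Z=dict(cartridge=.028,short_cell=.028,tray=0,jig=0,trough=.043,mouth=.044)
for n in("scene","side"):
    p=cams.get_image(n);im=p["img"].copy();print(n,[k for k in p if k!='img'],p["fx"])
    for l in Z:
        for r in finder.spot_point(l,p)[:2]:
            print(l,round(r["p"],2),np.round(r["point"],1),atz(p,r["point"],Z[l]).round(4))
            cv2.circle(im,tuple(int(v) for v in r["point"]),3,(0,0,255),-1);cv2.putText(im,l,tuple(int(v) for v in r["point"]),0,.4,(0,0,255))
    for l in("cartridge","short_cell"):
        for r in finder.regions_of(l,p)[:2]: print(l,'reg',round(r["p"],2),np.round(r["rect"]))
    cv2.imwrite(f"pics/{n}1.png",im)
s=env.read_state();print(s["eef_rot"],s["tcp_pos"],s["time"],env.tcp_to_grasp)
E
```

```text
scene ['fx', 'fy', 'cx', 'cy', 'world_to_cam', 'shot'] 609.2766270504536
cartridge 0.93 [185.3 194.9] [ 0.5887 -0.2662  0.028 ]
tray 0.68 [191.4 187.5] [ 0.5443 -0.2875  0.    ]
tray 0.37 [184.2 192.5] [ 0.5665 -0.2923  0.    ]
jig 0.79 [336.  261.2] [0.5517 0.1246 0.    ]
trough 0.83 [309.5 233.8] [0.545  0.0507 0.043 ]
trough 0.16 [191.8 186.4] [ 0.5688 -0.2596  0.043 ]
mouth 0.85 [333.3 244. ] [0.5426 0.1103 0.044 ]
cartridge reg 0.97 [162. 186. 204. 202.]
short_cell reg 0.76 [184. 160. 204. 172.]
short_cell reg 0.42 [195. 257. 212. 297.]
side ['fx', 'fy', 'cx', 'cy', 'world_to_cam', 'shot'] 520.7740950610495
cartridge 0.7 [416.  384.6] [ 0.5878 -0.2746  0.028 ]
short_cell 0.95 [386.5 422.3] [ 0.5097 -0.3161  0.028 ]
tray 0.59 [393.3 407.9] [ 0.5454 -0.2819  0.    ]
jig 0.74 [301.9 258.8] [0.5574 0.1232 0.    ]
trough 0.69 [311.7 265.7] [0.5457 0.0453 0.043 ]
mouth 0.71 [301.7 245. ] [0.5532 0.1151 0.044 ]
short_cell reg 0.92 [367. 406. 400. 440.]
short_cell reg 0.45 [272. 201. 340. 311.]
[[-9.10711543e-01  4.13042948e-01  9.55928545e-05]
 [ 4.13042956e-01  9.10711538e-01  1.03646594e-04]
 [-4.42470206e-05  1.33876105e-04 -9.99999990e-01]] [0.21684745 0.47815904 0.23132702] 0.9 0.0187
```

View pics/scene1.png

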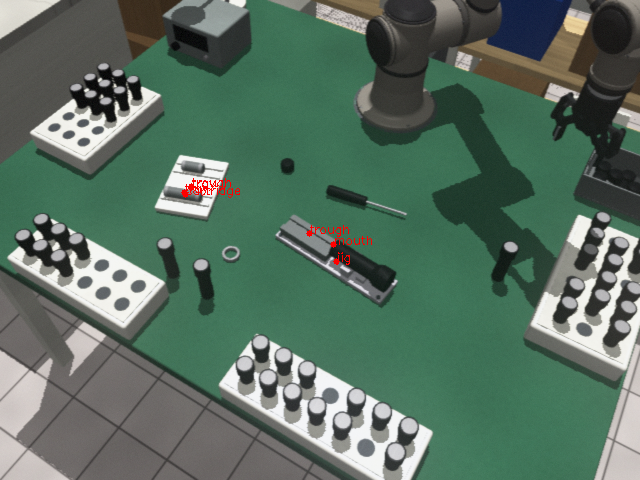

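View pics/side1.png

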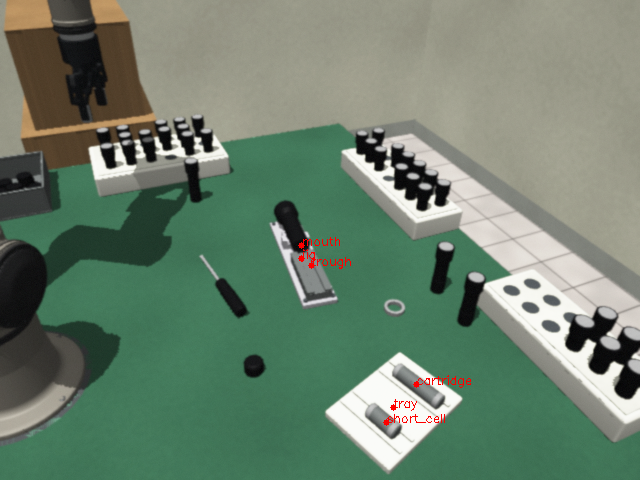

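The scene view shows the cartridge lying in the tray groove at about (185,195), with the short cell at (193,166). The jig's trough is at (309,234) and its mouth at (333,244). The side view agrees, with the cartridge at (416,385), the trough at (312,266) and the tube running away towards +y. Next I work out the directions and start moving.

```bash
cat >> h.py <<'E'
def togo(X,axis=None):
    """tool-axes shift to TCP X, and turn so tool x lies along axis (either way)"""
    s=env.read_state();R=np.array(s["eef_rot"]);d=R.T@(np.array(X)-s["tcp_pos"])
    t=None
    if axis is not None:
        a=R.T@np.array([axis[0],axis[1],0.]);t=np.degrees(np.arctan2(a[1],a[0]));t=(t+90)%180-90
    print("shift",d.round(4),"turn",t,"j6",s["joints"][5],"t",s["time"],"F",np.round(s["ft_force"],1))
def axis_of(p,pix,z):
    ys,xs=np.nonzero(pix);P=np.array([atz(p,(u,v),z)[:2] for u,v in zip(xs,ys)])
    (cx,cy),(w,h),an=cv2.minAreaRect(P.astype(np.float32)*1000)
    vx,vy,_,_=cv2.fitLine(P.astype(np.float32),cv2.DIST_L2,0,.01,.01).ravel()
    return np.array([cx,cy])/1000,(w,h),np.array([vx,vy])
E
python3 - <<'E'
from h import *
p=cams.get_image("scene");r=finder.regions_of("cartridge",p)[0]
c,wh,a=axis_of(p,r["pixels"],.034);print(c,wh,a)
togo([.545,.06,.231],[0,1]);togo([.588,-.268,.231],a)
E
```

```text
[ 0.5913963  -0.27113458] (30.228361129760742, 94.23554992675781) [ 0.32380685 -0.9461232 ]
shift [-4.716e-01 -2.453e-01  3.000e-04] turn 65.60323186754158 j6 -8.366035221286264 t 1.0 F [0.4 0.1 0.6]
shift [-6.462e-01 -5.262e-01  3.000e-04] turn 46.70992722111046 j6 -8.366035221286264 t 1.0 F [0.4 0.1 0.6]
```

The rows are not in the units I measure in: shifts go in shares of 0.8 m and turns go in shares of 120 degrees. I convert before sending: -0.19 m / 0.8 = -0.2375, -0.15 m / 0.8 = -0.1875.

Emit:
run_rows(
  steps=[
    [1, -0.05, -0.025, 0, 0],
    [1, -0.1, -0.05, 0, 0],
    [1, -0.1463, -0.075, 0, 0],
    [1, -0.1875, -0.1, 0, 0],
    [1, -0.2375, -0.125, 0, 0],
  ],
)

```text
time: 1.42
tcp_pos: [0.3449, 0.3119, 0.2315]
eef_rot: [[-0.911, 0.412, 0.0], [0.412, 0.911, 0.0], [-0.0, 0.0, -1.0]]
ft_force: [1.2, 1.3, -0.2]
finger_gap: 0.996
grip_force: 0.0
```

In the tool's units: -0.175 m / 0.8 = -0.2188, -0.14 m / 0.8 = -0.175, 35 degrees / 120 = 0.2917.

Emit:
run_rows(
  steps=[
    [1, -0.0438, -0.0225, 0, 0.0583],
    [1, -0.0875, -0.045, 0, 0.1167],
    [1, -0.1313, -0.0675, 0, 0.175],
    [1, -0.175, -0.09, 0, 0.2333],
    [1, -0.2188, -0.1125, 0, 0.2917],
  ],
)

```text
time: 1.83
tcp_pos: [0.4677, 0.1576, 0.2315]
eef_rot: [[-0.504, 0.864, 0.001], [0.864, 0.504, 0.0], [-0.0, 0.001, -1.0]]
ft_force: [0.4, 1.1, -0.6]
finger_gap: 0.999
grip_force: 0.0
```

```bash
python3 -c "
from h import *
togo([.545,.06,.231],[0,1]);togo([.588,-.268,.231],[.324,-.946])"
```

```text
shift [-0.1233  0.0176  0.0005] turn 30.248812758937305 j6 -20.538539631738903 t 1.8333 F [ 0.4  1.1 -0.6]
shift [-0.4283 -0.1105  0.0005] turn 11.342754738562263 j6 -20.538539631738903 t 1.8333 F [ 0.4  1.1 -0.6]
```

In the tool's units: -0.12 m / 0.8 = -0.15, -0.09 m / 0.8 = -0.1125, 28 degrees / 120 = 0.2333.

Emit:
run_rows(
  steps=[
    [1, -0.0375, 0.005, 0, 0.0583],
    [1, -0.075, 0.01, 0, 0.1167],
    [1, -0.1125, 0.0163, 0, 0.175],
    [1, -0.15, 0.0213, 0, 0.2333],
    [1, -0.15, 0.0213, 0, 0.2333],
  ],
)

```text
time: 2.25
tcp_pos: [0.5453, 0.0606, 0.2309]
eef_rot: [[-0.036, 0.999, 0.002], [0.999, 0.036, -0.002], [-0.002, 0.002, -1.0]]
ft_force: [0.3, -0.6, 0.3]
finger_gap: 1.001
grip_force: 0.0
```

```bash
python3 - <<'E'
from h import *
p=cams.get_image("wrist");im=p["img"].copy()
Z=dict(trough=.043,mouth=.044,jig=0)
for l in Z:
    for r in finder.spot_point(l,p)[:2]:
        print(l,round(r["p"],2),np.round(r["point"],1),atz(p,r["point"],Z[l]).round(4));cv2.circle(im,tuple(int(v) for v in r["point"]),3,(0,0,255),-1)
for r in finder.regions_of("jig",p)[:2]:
    print(r["p"],r["rect"],axis_of(p,r["pixels"],.03))
    im[r["pixels"],0]=255
print(p["world_to_cam"])
cv2.imwrite("pics/w1.png",im)
togo([.588,-.268,.231],[.324,-.946])
E
```

```text
trough 0.85 [315.1 219.2] [0.5391 0.0473 0.043 ]
mouth 0.81 [330.5 149. ] [0.5515 0.1153 0.044 ]
jig 0.93 [328.9 148.1] [0.5509 0.1145 0.    ]
0.59 [280.9, 0.0, 389.3, 280.8] (array([0.54956262, 0.11334532]), (269.8577575683594, 67.25643920898438), array([0.12786356, 0.9917918 ], dtype=float32))
[[ 9.99363778e-01  3.56593875e-02  6.68407420e-04 -5.47818565e-01]
 [-3.41999295e-02  9.63442835e-01 -2.65722164e-01 -4.88084209e-03]
 [-1.01194620e-02  2.65530247e-01  9.64049420e-01 -3.88120727e-01]
 [ 0.00000000e+00  0.00000000e+00  0.00000000e+00  1.00000000e+00]]
shift [-3.355e-01  3.030e-02  2.000e-04] turn -16.178981444784853 j6 -3.879948733095191 t 2.5 F [-0.2  0.2 -0.9]
```

View pics/w1.png

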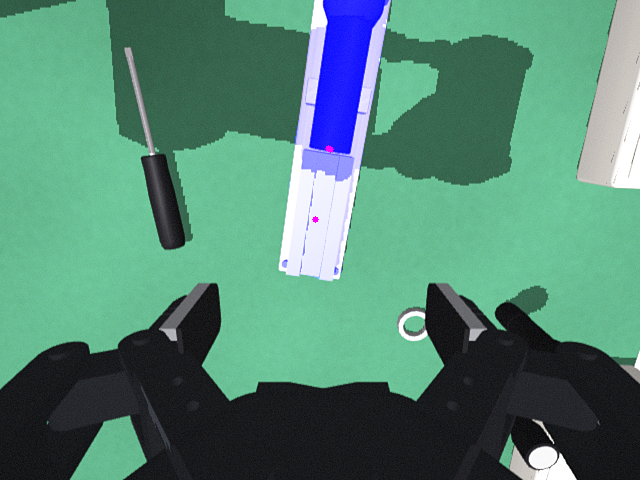

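The wrist view shows the trough running from (311,275) up to the mouth at about (331,150). The tube continues to about (349,20), so the jig is yawed a few degrees from +y.

```bash
python3 - <<'E'
from h import *
p=cams.get_image("wrist")
g=cv2.cvtColor(p["img"],cv2.COLOR_BGR2GRAY)
# tube edges: dark span per row
c=[]
for v in range(40,140,5):
    row=g[v,295:390]<60; x=np.nonzero(row)[0]
    if len(x): c.append([295+x[0],295+x[-1],v])
c=np.array(c);print(c[::4])
P=np.array([atz(p,((a+b)/2,v),.05)[:2] for a,b,v in c]);f=np.polyfit(P[:,1],P[:,0],1);print("tube x=%.4f*y+%.4f"%tuple(f), np.abs(P[:,0]-np.polyval(f,P[:,1])).max(), "x at mouth", np.polyval(f,.115),np.polyval(f,.05))
for v in (180,200,220,240,260):
    print(v,''.join(' %d'%k for k in g[v,270:360:2]))
E
```

```text
[[332 376  40]
 [329 372  60]
 [326 368  80]
 [323 365 100]
 [319 361 120]]
tube x=0.1200*y+0.5366 0.0002611249349938616 x at mouth 0.5504128033948712 0.5426146376597892
180  162 166 162 164 159 160 163 164 160 162 161 163 180 255 255 255 255 248 246 246 245 246 246 248 220 250 245 244 243 243 244 243 245 250 141 102 149 151 147 252 245 244 244 210 255
200  167 165 165 162 163 159 159 160 159 161 153 255 255 255 255 255 244 245 246 244 246 245 251 205 244 242 242 242 241 243 241 242 243 207 245 242 243 243 242 242 244 211 255 255 134
220  164 162 162 162 165 164 162 167 161 176 255 255 255 255 246 245 244 244 244 243 247 150 243 241 241 241 241 240 240 240 241 231 241 243 241 240 241 241 240 212 231 255 128 160 163
240  164 160 158 159 163 162 157 153 255 255 255 255 255 240 241 242 242 242 243 194 240 239 238 238 238 237 238 238 237 238 240 240 239 238 239 238 238 207 232 255 129 158 161 156 159
260  161 162 163 162 162 165 186 255 255 255 255 238 239 239 238 239 239 241 194 239 238 236 236 237 235 235 235 235 239 238 237 235 234 235 237 209 230 255 162 163 165 159 158 161 156
```

In the tool's units: -0.2 m / 0.8 = -0.25, -0.16 m / 0.8 = -0.2, -16 degrees / 120 = -0.1333.

Emit:
run_rows(
  steps=[
    [1, -0.05, 0.005, 0, -0.0333],
    [1, -0.1, 0.0088, 0, -0.0667],
    [1, -0.15, 0.0138, 0, -0.1],
    [1, -0.2, 0.0175, 0, -0.1333],
    [1, -0.25, 0.0225, 0, -0.1333],
  ],
)

```text
time: 2.97
tcp_pos: [0.5694, -0.1347, 0.2318]
eef_rot: [[-0.325, 0.946, 0.001], [0.946, 0.325, 0.0], [-0.0, 0.001, -1.0]]
ft_force: [1.3, -0.3, -0.2]
finger_gap: 1.002
grip_force: 0.0
```

```bash
cat > look.py <<'E'
from h import *
import sys
p=cams.get_image("wrist");im=p["img"].copy()
for l in ("cartridge","short_cell"):
    for r in finder.spot_point(l,p)[:2]: print(l,round(r["p"],2),np.round(r["point"],1),atz(p,r["point"],.028).round(4));cv2.circle(im,tuple(int(v) for v in r["point"]),3,(0,0,255),-1)
    for r in finder.regions_of(l,p)[:2]:
        c,wh,a=axis_of(p,r["pixels"],.03);print(l,"reg",round(r["p"],2),np.round(r["rect"]),c.round(4),np.round(wh,1),a.round(4))
        if l=="cartridge" and r["p"]>.5: im[r["pixels"],0]=255; togo([c[0],c[1],.231],a)
cv2.imwrite(sys.argv[1],im)
E
python3 look.py pics/w2.png
```

```text
cartridge 0.73 [415.  188.4] [ 0.6531 -0.0898  0.028 ]
cartridge 0.6 [295.2 324. ] [ 0.5856 -0.2753  0.028 ]
cartridge reg 0.85 [285. 286. 314. 364.] [ 0.5899 -0.2765] [ 26.  102.2] [ 0.3236 -0.9462]
shift [-1.398e-01 -2.500e-02  1.000e-04] turn -0.4293663180524163 j6 -39.37663786188412 t 3.1167 F [ 0.1 -0.3  0.1]
short_cell 0.84 [222.9 327.8] [ 0.5097 -0.3065  0.028 ]
short_cell reg 0.7 [212. 302. 238. 356.] [ 0.5134 -0.3092] [24.3 69. ] [ 0.1436 -0.9896]
```

View pics/w2.png

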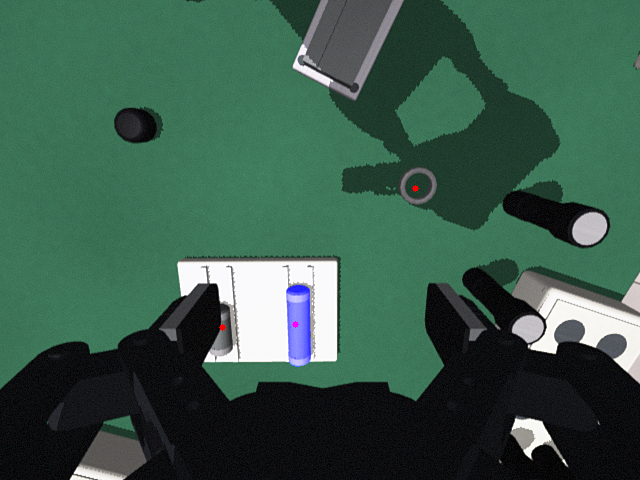

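The wrist view shows the cartridge from (299,286) to (299,365), lying along the tool's x axis, with the short cell in the left groove at about (222,328). The network's "cartridge" at (415,188) is really the bezel ring. I go above the cartridge.

In the tool's units: -0.136 m / 0.8 = -0.17, -0.11 m / 0.8 = -0.1375.

Emit:
run_rows(
  steps=[
    [1, -0.05, -0.0088, 0, 0],
    [1, -0.1, -0.0175, 0, 0],
    [1, -0.1375, -0.0263, 0.025, 0],
    [1, -0.17, -0.0338, 0.0625, 0],
    [1, -0.17, -0.0338, 0.1125, 0],
  ],
)

```text
time: 3.63
tcp_pos: [0.5893, -0.2754, 0.1432]
eef_rot: [[-0.318, 0.948, 0.007], [0.948, 0.318, -0.006], [-0.007, 0.005, -1.0]]
ft_force: [0.3, -0.8, -0.5]
finger_gap: 1.003
grip_force: 0.0
```

```bash
python3 -c "
from h import *
togo([.5884,-.272,.0195],[.3236,-.9462])
for n in('scene','side'):
    p=cams.get_image(n);r=finder.regions_of('cartridge',p)
    for q in r[:1]: print(n,q['p'],axis_of(p,q['pixels'],.032))
    s=env.read_state();print(proj(p,s['tcp_pos']))
    cv2.imwrite('pics/%s2.png'%n,p['img'])
"
```

```text
shift [ 0.0045 -0.0003  0.1237] turn -0.3275732455698517 j6 -50.291102822389476 t 3.6333 F [ 0.3 -0.8 -0.5]
scene 0.71 (array([ 0.59195172, -0.27359854]), (32.12823486328125, 95.85009765625), array([ 0.31721684, -0.94835305], dtype=float32))
[178.62315065 161.48185032]
side 0.75 (array([ 0.58781549, -0.27763788]), (30.819475173950195, 96.50081634521484), array([ 0.29944074, -0.9541149 ], dtype=float32))
[424.81610122 332.1537109 ]
```

In the tool's units: 0.112 m / 0.8 = 0.14, 0.1 m / 0.8 = 0.125.

Emit:
run_rows(
  steps=[
    [1, 0.0025, 0, 0.0438, 0],
    [1, 0.0025, 0, 0.0875, 0],
    [1, 0.0025, 0, 0.125, 0],
    [1, 0.0025, 0, 0.14, 0],
    [1, 0.0025, 0, 0.14, 0],
  ],
)

```text
time: 4.25
tcp_pos: [0.5868, -0.2681, 0.029]
eef_rot: [[-0.321, 0.947, -0.002], [0.947, 0.321, 0.001], [0.002, -0.001, -1.0]]
ft_force: [-0.2, 0.0, 0.2]
finger_gap: 1.0
grip_force: 0.0
```

In the tool's units: 0.01 m / 0.8 = 0.0125, 0.005 m / 0.8 = 0.0063.

Emit:
run_rows(
  steps=[
    [0.9, 0, 0, 0.0063, 0],
    [0.8, 0, 0, 0.0125, 0],
    [0.7, 0, 0, 0.0125, 0],
    [0.6, 0, 0, 0.0125, 0],
    [0.6, 0, 0, 0.0125, 0],
  ],
  grip_n=30,
)

```text
time: 4.67
tcp_pos: [0.5873, -0.2702, 0.0205]
eef_rot: [[-0.319, 0.948, 0.002], [0.948, 0.319, -0.001], [-0.001, 0.001, -1.0]]
ft_force: [-0.1, -0.2, 0.1]
finger_gap: 0.603
grip_force: 0.0
```

```bash
python3 -c "
from h import *
togo([.589,-.2745,.0195],[.318,-.948])"
```

```text
shift [-0.0046  0.0003  0.001 ] turn 0.0559728511566675 j6 -50.099435180305214 t 4.6667 F [-0.1 -0.2  0.1]
```

Close on it, watching the vertical force, then lift a little.

In the tool's units: -0.004 m / 0.8 = -0.005, 0.001 m / 0.8 = 0.0013.

Emit:
run_rows(
  steps=[
    [0.4, -0.005, 0, 0.0013, 0],
    [0.2, -0.005, 0, 0.0013, 0],
    [0, -0.005, 0, 0.0013, 0],
    [0, -0.005, 0, 0.0013, 0],
    [0, -0.005, 0, 0.0013, 0],
  ],
  grip_n=40,
)

```text
time: 5.08
tcp_pos: [0.589, -0.2747, 0.0201]
eef_rot: [[-0.319, 0.948, 0.003], [0.948, 0.319, -0.002], [-0.003, 0.002, -1.0]]
ft_force: [-0.6, -0.7, 7.5]
finger_gap: 0.288
grip_force: 43.0
```

Emit:
run_rows(
  steps=[
    [0, 0, 0, 0, 0],
    [0, 0, 0, 0, 0],
    [0, 0, 0, 0, 0],
  ],
)

```text
time: 5.33
tcp_pos: [0.589, -0.2747, 0.0201]
eef_rot: [[-0.319, 0.948, 0.003], [0.948, 0.319, -0.002], [-0.003, 0.002, -1.0]]
ft_force: [0.1, -0.1, 8.3]
finger_gap: 0.286
grip_force: 43.0
```

In the tool's units: -0.1 m / 0.8 = -0.125, -0.08 m / 0.8 = -0.1.

Emit:
run_rows(
  steps=[
    [0, 0, 0, -0.0063, 0],
    [0, 0, 0, -0.025, 0],
    [0, 0, 0, -0.0625, 0],
    [0, 0, 0, -0.1, 0],
    [0, 0, 0, -0.125, 0],
  ],
)

```text
time: 5.75
tcp_pos: [0.5886, -0.2741, 0.1211]
eef_rot: [[-0.319, 0.948, 0.002], [0.948, 0.319, -0.001], [-0.002, 0.002, -1.0]]
ft_force: [0.9, -0.6, -0.1]
finger_gap: 0.286
grip_force: 39.6
```

```bash
python3 -c "
from h import *
togo([.5434,.0569,.12],[.119,.993]);print(env.read_state()['finger_gap'])"
```

```text
shift [0.3281 0.0627 0.0006] turn 25.426729811670526 j6 -50.33120070531854 t 5.75 F [ 0.9 -0.6 -0.1]
0.2855917173931153
```

In the tool's units: 0.175 m / 0.8 = 0.2188, 0.14 m / 0.8 = 0.175, 25.5 degrees / 120 = 0.2125.

Emit:
run_rows(
  steps=[
    [0, 0.0438, 0.0088, 0, 0.05],
    [0, 0.0875, 0.0175, 0, 0.1],
    [0, 0.1313, 0.025, 0, 0.15],
    [0, 0.175, 0.0338, 0, 0.2],
    [0, 0.2188, 0.0425, 0, 0.2125],
  ],
)

```text
time: 6.17
tcp_pos: [0.5637, -0.0956, 0.1184]
eef_rot: [[0.126, 0.992, -0.0], [0.992, -0.126, 0.0], [0.0, -0.0, -1.0]]
ft_force: [1.0, 0.9, -0.7]
finger_gap: 0.285
grip_force: 39.6
```

Emit:
run_rows(
  steps=[
    [0, 0, 0, -0.0375, 0],
    [0, 0, 0, -0.0375, 0],
  ],
)

```text
time: 6.33
tcp_pos: [0.566, -0.0953, 0.1525]
eef_rot: [[0.117, 0.993, 0.006], [0.993, -0.117, -0.002], [-0.001, 0.006, -1.0]]
ft_force: [2.1, -0.5, 1.7]
finger_gap: 0.289
grip_force: 39.7
```

```bash
python3 - <<'E'
from h import *
p=cams.get_image("wrist");im=p["img"].copy()
for l,z in dict(trough=.043,mouth=.044,jig=0,cartridge=.1).items():
    for r in finder.spot_point(l,p)[:1]: print(l,round(r["p"],2),np.round(r["point"],1),atz(p,r["point"],z).round(4))
# overlay model of jig axis
m=np.array([.5503,.1145]);u=np.array([.119,.993]);n=np.array([u[1],-u[0]])
def L(x0,x1,y,z,c):
    a,b=[tuple(int(round(k)) for k in proj(p,np.r_[m+u*x+n*y,z])) for x in(x0,x1)];cv2.line(im,a,b,c,1)
for y in(-.025,.025):L(-.133,-.003,y,.03,(0,0,255))
for y in(-.01075,.01075):L(-.133,-.003,y,.035,(0,255,0))
for y in(-.0195,.0195):L(0,.106,y,.044,(255,0,0))
L(0,.001,0,.064,(0,255,255))
for x in(0,):
    a,b=[tuple(int(round(k)) for k in proj(p,np.r_[m+n*y,.044])) for y in(-.02,.02)];cv2.line(im,a,b,(255,255,0),1)
cv2.imwrite("pics/w3.png",cv2.resize(im[:360,160:500],None,fx=1.6,fy=1.6,interpolation=cv2.INTER_NEAREST))
togo([.5434,.0569,.12],u)
E
```

```text
trough 0.97 [261.8  18.6] [0.5444 0.0481 0.043 ]
jig 0.22 [255.3  18.8] [0.5345 0.0617 0.    ]
cartridge 0.65 [322.1 297.7] [ 0.5631 -0.1256  0.1   ]
shift [ 0.1507 -0.0389  0.0275] turn -0.11773006676777698 j6 -10.528935824723414 t 6.5833 F [ 0.5 -0.1 -0.9]
```

View pics/w3.png

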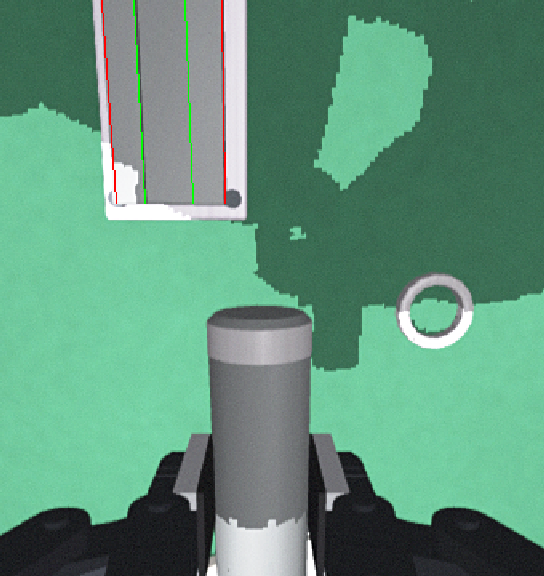

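The overlay matches the trough: the red and green lines lie on its edges and ribs, and it ends at row 204. The cartridge sits straight in the grip, with its front end at (260,312) in this crop.

Emit:
run_rows(
  steps=[
    [0, 0.0438, -0.0113, 0, 0],
    [0, 0.0875, -0.0225, 0, 0],
    [0, 0.1375, -0.035, 0, 0],
    [0, 0.1875, -0.0488, 0.025, 0],
    [0, 0.1888, -0.0488, 0.05, 0],
  ],
)

```text
time: 7.0
tcp_pos: [0.5432, 0.0622, 0.1085]
eef_rot: [[0.118, 0.993, 0.002], [0.993, -0.118, 0.002], [0.002, 0.001, -1.0]]
ft_force: [-0.1, 0.7, -0.6]
finger_gap: 0.288
grip_force: 39.7
```

Emit:
run_rows(
  steps=[
    [0, 0, 0, 0.025, 0],
    [0, 0, 0, 0.0438, 0],
    [0, 0, 0, 0.0438, 0],
    [0, 0, 0, 0.0438, 0],
  ],
)

```text
time: 7.33
tcp_pos: [0.5431, 0.0572, 0.0722]
eef_rot: [[0.121, 0.993, -0.003], [0.993, -0.121, 0.0], [-0.0, -0.003, -1.0]]
ft_force: [0.3, -0.1, 0.5]
finger_gap: 0.288
grip_force: 39.7
```

```bash
python3 -c "
from h import *
togo([.5434,.0569,.0355],[.119,.993])"
```

```text
shift [-0.0002  0.0004  0.0367] turn -0.11266516777276081 j6 4.910242569615106 t 7.3333 F [ 0.3 -0.1  0.5]
```

In the tool's units: 0.031 m / 0.8 = 0.0388, 0.024 m / 0.8 = 0.03.

Emit:
run_rows(
  steps=[
    [0, -0.0038, 0, 0.015, 0],
    [0, -0.0038, 0, 0.03, 0],
    [0, -0.0038, 0, 0.0388, 0],
    [0, -0.0038, 0, 0.0388, 0],
    [0, -0.0038, 0, 0.0388, 0],
  ],
)

```text
time: 7.75
tcp_pos: [0.5437, 0.0544, 0.0428]
eef_rot: [[0.121, 0.993, 0.0], [0.993, -0.121, 0.0], [0.0, 0.0, -1.0]]
ft_force: [0.7, 0.2, -0.8]
finger_gap: 0.284
grip_force: 39.7
```

```bash
python3 - <<'E'
from h import *
out=[]
for n,c in(("side",(250,170)),("scene",(255,185))):
    p=cams.get_image(n);s=env.read_state()
    out.append(cv2.resize(p["img"][c[1]:c[1]+140,c[0]:c[0]+100],None,fx=4,fy=4,interpolation=cv2.INTER_CUBIC))
w=cams.get_image("wrist")
cv2.imwrite("pics/c4.png",np.hstack(out)); cv2.imwrite("pics/w4.png",w["img"])
togo([.5434,.0569,.0355],[.119,.993])
E
```

```text
shift [ 0.0022 -0.0009  0.0077] turn -0.0707570711613954 j6 4.597359331599926 t 7.9 F [ 0.4 -0.2 -1.3]
```

View pics/w4.png

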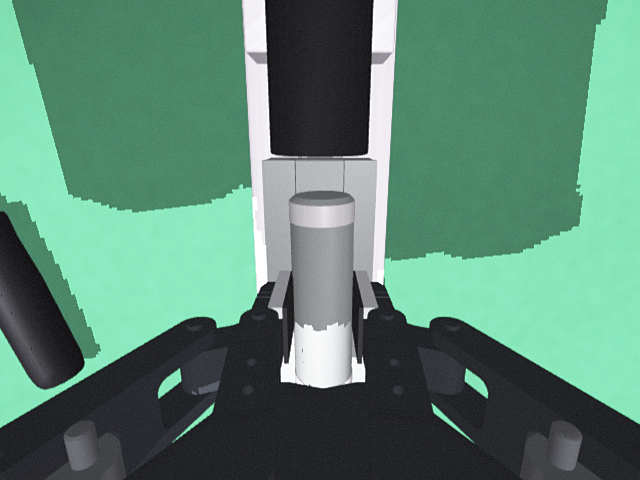

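The cartridge is centred at column 321, in line with the ribs (296–344) and the tube (268–371), and its front end at row 195 is short of the mouth at row 155. I lower it onto the floor.

In the tool's units: 0.007 m / 0.8 = 0.0088, 0.006 m / 0.8 = 0.0075.

Emit:
run_rows(
  steps=[
    [0, 0, 0, 0.0038, 0],
    [0, 0, 0, 0.0075, 0],
    [0, 0, 0, 0.0088, 0],
    [0, 0, 0, 0.0088, 0],
    [0, 0, 0, 0.0088, 0],
  ],
)

```text
time: 8.32
tcp_pos: [0.5432, 0.0547, 0.0352]
eef_rot: [[0.12, 0.993, -0.0], [0.993, -0.12, 0.0], [0.0, -0.0, -1.0]]
ft_force: [-0.6, -0.0, 0.3]
finger_gap: 0.287
grip_force: 39.7
```

In the tool's units: 0.001 m / 0.8 = 0.0013, 0.0005 m / 0.8 = 0.0006.

Emit:
run_rows(
  steps=[
    [0, 0, 0, 0.0006, 0],
    [0, 0, 0, 0.0013, 0],
    [0, 0, 0, 0.0013, 0],
    [0, 0, 0, 0.0013, 0],
  ],
)

```text
time: 8.65
tcp_pos: [0.5433, 0.0547, 0.0351]
eef_rot: [[0.12, 0.993, 0.0], [0.993, -0.12, 0.0], [0.0, 0.0, -1.0]]
ft_force: [-3.5, 0.0, 8.2]
finger_gap: 0.288
grip_force: 43.8
```

In the tool's units: -0.06 m / 0.8 = -0.075, -0.03 m / 0.8 = -0.0375.

Emit:
run_rows(
  steps=[
    [0.4, 0, 0, 0, 0],
    [0.5, 0, 0, 0, 0],
    [0.6, 0, 0, -0.0125, 0],
    [0.6, 0, 0, -0.0375, 0],
    [0.6, 0, 0, -0.075, 0],
  ],
)

```text
time: 9.07
tcp_pos: [0.5419, 0.0547, 0.0933]
eef_rot: [[0.12, 0.993, -0.005], [0.993, -0.12, 0.0], [-0.0, -0.005, -1.0]]
ft_force: [1.0, -0.4, -0.1]
finger_gap: 0.601
grip_force: 0.0
```

Emit:
run_rows(
  steps=[
    [0.5, -0.0375, 0, -0.0125, 0],
    [0.2, -0.0625, 0, -0.0125, 0],
    [0, -0.0775, 0, -0.0125, 0],
    [0, -0.0775, 0, -0.0125, 0],
    [0, -0.0775, 0, -0.0125, 0],
  ],
)

```text
time: 9.48
tcp_pos: [0.5357, -0.007, 0.1041]
eef_rot: [[0.122, 0.993, -0.001], [0.993, -0.122, 0.001], [0.001, -0.001, -1.0]]
ft_force: [0.7, 0.7, 0.0]
finger_gap: 0.002
grip_force: 0.0
```

```bash
python3 - <<'E'
from h import *
p=cams.get_image("wrist")
for r in finder.regions_of("cartridge",p)[:1]: print(r["p"],r["rect"],axis_of(p,r["pixels"],.045))
cv2.imwrite("pics/w5.png",p["img"]);togo([.5434,.0569,.0355],[.119,.993]);print(env.read_state()["tcp_pos"])
E
```

```text
0.87 [295.2, 56.3, 344.9, 225.7] (array([0.54243567, 0.05388802]), (93.14759826660156, 25.92963218688965), array([0.11704385, 0.99312675], dtype=float32))
shift [0.0634 0.0001 0.0684] turn -0.05094008030576447 j6 -1.9922954782239664 t 9.5833 F [ 0.6  0.5 -0.4]
[ 0.53573441 -0.00604426  0.10387554]
```

View pics/w5.png

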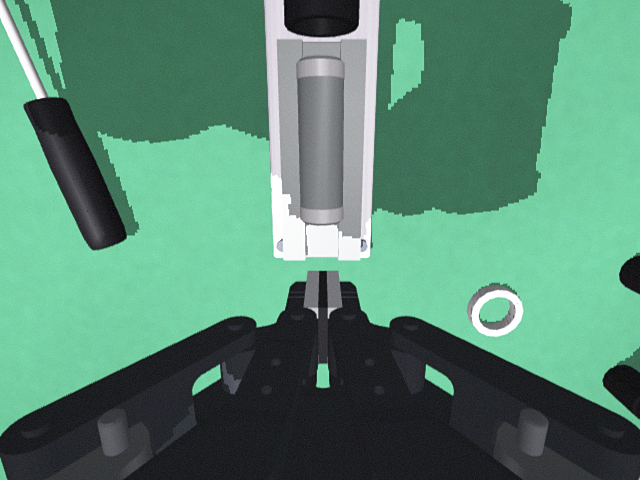

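The cartridge lies between the ribs, from (320,60) to (320,222), in line with the mouth. The shut fingers are behind it. I back off, descend behind its end, then push.

In the tool's units: 0.065 m / 0.8 = 0.0813, 0.055 m / 0.8 = 0.0688.

Emit:
run_rows(
  steps=[
    [0, -0.015, 0, 0, 0],
    [0, -0.015, 0, 0.0375, 0],
    [0, -0.015, 0, 0.0688, 0],
    [0, -0.015, 0, 0.0813, 0],
    [0, -0.015, 0, 0.0813, 0],
  ],
)

```text
time: 10.0
tcp_pos: [0.5327, -0.0184, 0.0368]
eef_rot: [[0.12, 0.993, -0.006], [0.993, -0.12, 0.001], [0.0, -0.006, -1.0]]
ft_force: [0.2, 0.2, -0.8]
finger_gap: 0.0
grip_force: 0.0
```

Emit:
run_rows(
  steps=[
    [0, 0, 0, 0, 0],
  ],
)

```text
time: 10.08
tcp_pos: [0.5345, -0.0187, 0.0393]
eef_rot: [[0.12, 0.993, -0.001], [0.993, -0.12, 0.0], [0.0, -0.001, -1.0]]
ft_force: [0.4, 0.0, 0.6]
finger_gap: 0.004
grip_force: 0.0
```

In the tool's units: 0.025 m / 0.8 = 0.0313, 0.021 m / 0.8 = 0.0263.

Emit:
run_rows(
  steps=[
    [0, 0.0075, 0, 0, 0],
    [0, 0.015, 0, 0, 0],
    [0, 0.0213, 0, 0, 0],
    [0, 0.0263, 0, 0, 0],
    [0, 0.0313, 0, 0, 0],
  ],
)

```text
time: 10.5
tcp_pos: [0.5379, 0.0067, 0.0399]
eef_rot: [[0.119, 0.993, 0.001], [0.993, -0.119, -0.0], [-0.0, 0.001, -1.0]]
ft_force: [0.7, 0.1, 0.2]
finger_gap: -0.004
grip_force: 0.3
```

Emit:
run_rows(
  steps=[
    [0, 0.005, 0, 0, 0],
    [0, 0.01, 0, 0, 0],
    [0, 0.015, 0, 0, 0],
    [0, 0.02, 0, 0, 0],
    [0, 0.025, 0, 0, 0],
  ],
)

```text
time: 10.92
tcp_pos: [0.54, 0.0263, 0.0393]
eef_rot: [[0.12, 0.993, -0.0], [0.993, -0.12, 0.0], [0.0, -0.0, -1.0]]
ft_force: [-0.0, -0.6, 0.5]
finger_gap: 0.002
grip_force: 0.3
```

In the tool's units: 0.018 m / 0.8 = 0.0225, 0.016 m / 0.8 = 0.02.

Emit:
run_rows(
  steps=[
    [0, 0.005, 0, 0, 0],
    [0, 0.01, 0, 0, 0],
    [0, 0.015, 0, 0, 0],
    [0, 0.02, 0, 0, 0],
    [0, 0.0225, 0, 0, 0],
  ],
)

```text
time: 11.33
tcp_pos: [0.5422, 0.0438, 0.0394]
eef_rot: [[0.12, 0.993, 0.0], [0.993, -0.12, -0.001], [-0.001, 0.0, -1.0]]
ft_force: [-1.6, -4.4, 2.5]
finger_gap: 0.003
grip_force: 2.5
```

Emit:
run_rows(
  steps=[
    [0, 0.0025, 0, 0, 0],
    [0, 0.005, 0, 0, 0],
    [0, 0.0075, 0, 0, 0],
    [0, 0.01, 0, 0, 0],
    [0, 0.0113, 0, 0, 0],
  ],
)

```text
time: 11.75
tcp_pos: [0.5433, 0.0526, 0.0394]
eef_rot: [[0.12, 0.993, 0.0], [0.993, -0.12, -0.0], [-0.0, 0.0, -1.0]]
ft_force: [-1.4, -5.3, 1.7]
finger_gap: -0.002
grip_force: 2.5
```

The leaf's drag is steady at about 5 N. The front end is now about 39 mm in.

In the tool's units: 0.013 m / 0.8 = 0.0163, 0.012 m / 0.8 = 0.015.

Emit:
run_rows(
  steps=[
    [0, 0.0038, 0, 0, 0],
    [0, 0.0075, 0, 0, 0],
    [0, 0.0113, 0, 0, 0],
    [0, 0.015, 0, 0, 0],
    [0, 0.0163, 0, 0, 0],
  ],
)

```text
time: 12.17
tcp_pos: [0.5447, 0.066, 0.0393]
eef_rot: [[0.12, 0.993, 0.0], [0.993, -0.12, 0.0], [0.0, -0.0, -1.0]]
ft_force: [0.6, -3.5, 1.2]
finger_gap: 0.002
grip_force: 2.2
```

Emit:
run_rows(
  steps=[
    [0, 0.0013, 0, 0, 0],
    [0, 0.0025, 0, 0, 0],
    [0, 0.0038, 0, 0, 0],
    [0, 0.0038, 0, 0, 0],
  ],
)

```text
time: 12.5
tcp_pos: [0.5451, 0.0688, 0.0393]
eef_rot: [[0.12, 0.993, 0.0], [0.993, -0.12, 0.0], [0.0, -0.0, -1.0]]
ft_force: [-0.1, -3.2, -0.1]
finger_gap: -0.002
grip_force: 1.3
```

In the tool's units: 0.002 m / 0.8 = 0.0025, 0.0016 m / 0.8 = 0.002.

Emit:
run_rows(
  steps=[
    [0, 0.001, 0, 0, 0],
    [0, 0.002, 0, 0, 0],
    [0, 0.0025, 0, 0, 0],
    [0, 0.0025, 0, 0, 0],
  ],
  only="tcp|force",
)

```text
tcp_pos: [0.5453, 0.0707, 0.0393]
ft_force: [0.2, -4.3, 0.9]
grip_force: 1.6
```

In the tool's units: 0.002 m / 0.8 = 0.0025, 0.0016 m / 0.8 = 0.002.

Emit:
run_rows(
  steps=[
    [0, 0.001, 0, 0, 0],
    [0, 0.002, 0, 0, 0],
    [0, 0.0025, 0, 0, 0],
    [0, 0.0025, 0, 0, 0],
  ],
  only="tcp|force",
)

```text
tcp_pos: [0.5455, 0.0728, 0.0393]
ft_force: [-0.1, -2.6, 0.3]
grip_force: 1.7
```

In the tool's units: 0.002 m / 0.8 = 0.0025, 0.0016 m / 0.8 = 0.002.

Emit:
run_rows(
  steps=[
    [0, 0.001, 0, 0, 0],
    [0, 0.002, 0, 0, 0],
    [0, 0.0025, 0, 0, 0],
    [0, 0.0025, 0, 0, 0],
  ],
  only="tcp|force",
)

```text
tcp_pos: [0.5458, 0.0747, 0.0393]
ft_force: [0.0, -3.6, -0.1]
grip_force: 1.6
```

In the tool's units: 0.002 m / 0.8 = 0.0025, 0.0016 m / 0.8 = 0.002.

Emit:
run_rows(
  steps=[
    [0, 0.001, 0, 0, 0],
    [0, 0.002, 0, 0, 0],
    [0, 0.0025, 0, 0, 0],
    [0, 0.0025, 0, 0, 0],
  ],
  only="tcp|force",
)

```text
tcp_pos: [0.546, 0.0768, 0.0393]
ft_force: [0.5, -3.6, -0.6]
grip_force: 1.5
```

In the tool's units: 0.002 m / 0.8 = 0.0025, 0.0016 m / 0.8 = 0.002.

Emit:
run_rows(
  steps=[
    [0, 0.001, 0, 0, 0],
    [0, 0.002, 0, 0, 0],
    [0, 0.0025, 0, 0, 0],
    [0, 0.0025, 0, 0, 0],
  ],
  only="tcp|force",
)

```text
tcp_pos: [0.5463, 0.0787, 0.0393]
ft_force: [1.0, -3.1, -0.2]
grip_force: 1.3
```

In the tool's units: 0.002 m / 0.8 = 0.0025, 0.0016 m / 0.8 = 0.002.

Emit:
run_rows(
  steps=[
    [0, 0.001, 0, 0, 0],
    [0, 0.002, 0, 0, 0],
    [0, 0.0025, 0, 0, 0],
    [0, 0.0025, 0, 0, 0],
  ],
  only="tcp|force",
)

```text
tcp_pos: [0.5465, 0.0807, 0.0393]
ft_force: [-0.1, -2.6, -0.4]
grip_force: 1.4
```

In the tool's units: 0.002 m / 0.8 = 0.0025, 0.0016 m / 0.8 = 0.002.

Emit:
run_rows(
  steps=[
    [0, 0.001, 0, 0, 0],
    [0, 0.002, 0, 0, 0],
    [0, 0.0025, 0, 0, 0],
    [0, 0.0025, 0, 0, 0],
  ],
  only="tcp|force",
)

```text
tcp_pos: [0.5468, 0.0827, 0.0393]
ft_force: [-0.6, -2.1, -0.8]
grip_force: 1.2
```

In the tool's units: 0.002 m / 0.8 = 0.0025, 0.0016 m / 0.8 = 0.002.

Emit:
run_rows(
  steps=[
    [0, 0.001, 0, 0, 0],
    [0, 0.002, 0, 0, 0],
    [0, 0.0025, 0, 0, 0],
    [0, 0.0025, 0, 0, 0],
  ],
  only="tcp|force",
)

```text
tcp_pos: [0.547, 0.0844, 0.0393]
ft_force: [-0.5, -4.8, -0.8]
grip_force: 2.2
```

In the tool's units: 0.0008 m / 0.8 = 0.001, 0.0004 m / 0.8 = 0.0005.

Emit:
run_rows(
  steps=[
    [0, 0.0005, 0, 0, 0],
    [0, 0.001, 0, 0, 0],
    [0, 0.001, 0, 0, 0],
    [0, 0.001, 0, 0, 0],
  ],
  only="tcp|force",
)

```text
tcp_pos: [0.547, 0.0847, 0.0392]
ft_force: [0.7, -6.6, -0.9]
grip_force: 3.3
```

In the tool's units: 0.001 m / 0.8 = 0.0013, 0.0005 m / 0.8 = 0.0006.

Emit:
run_rows(
  steps=[
    [0, 0.0006, 0, 0, 0],
    [0, 0.0013, 0, 0, 0],
    [0, 0.0013, 0, 0, 0],
    [0, 0.0013, 0, 0, 0],
  ],
  only="tcp|force",
)

```text
tcp_pos: [0.5471, 0.0852, 0.0393]
ft_force: [-0.4, -8.8, -1.1]
grip_force: 4.6
```

In the tool's units: 0.001 m / 0.8 = 0.0013, 0.0005 m / 0.8 = 0.0006.

Emit:
run_rows(
  steps=[
    [0, 0.0006, 0, 0, 0],
    [0, 0.0013, 0, 0, 0],
    [0, 0.0013, 0, 0, 0],
    [0, 0.0013, 0, 0, 0],
    [0, 0.0013, 0, 0, 0],
  ],
  only="tcp|force",
)

```text
tcp_pos: [0.5471, 0.0856, 0.0392]
ft_force: [-0.6, -11.8, -2.2]
grip_force: 5.9
```

The force has risen to about 12 N against a drag of about 3 N, so roughly 9 N is on the plate: the contact is met. I back off and lift clear.

In the tool's units: -0.03 m / 0.8 = -0.0375, -0.02 m / 0.8 = -0.025.

Emit:
run_rows(
  steps=[
    [0, -0.0025, 0, 0, 0],
    [0, -0.0075, 0, 0, 0],
    [0, -0.025, 0, 0, 0],
    [0, -0.0375, 0, -0.0125, 0],
    [0, -0.0375, 0, -0.0375, 0],
  ],
)

```text
time: 16.67
tcp_pos: [0.5421, 0.0563, 0.0682]
eef_rot: [[0.121, 0.993, -0.005], [0.993, -0.121, 0.001], [0.0, -0.005, -1.0]]
ft_force: [-0.1, 0.0, -0.8]
finger_gap: 0.004
grip_force: 0.0
```

Emit:
run_rows(
  steps=[
    [0, -0.0375, 0, -0.0375, 0],
    [0, -0.075, 0, -0.075, 0],
    [0, -0.075, 0, -0.075, 0],
    [0, -0.075, 0, -0.075, 0],
  ],
)

```text
time: 17.0
tcp_pos: [0.5378, -0.0034, 0.132]
eef_rot: [[0.123, 0.992, 0.005], [0.992, -0.123, -0.0], [0.001, 0.005, -1.0]]
ft_force: [0.2, -0.3, -0.2]
finger_gap: 0.002
grip_force: 0.0
```

```bash
python3 - <<'E'
from h import *
p=cams.get_image("wrist")
for r in finder.regions_of("cartridge",p)[:1]: print(r["p"],r["rect"],axis_of(p,r["pixels"],.045))
cv2.imwrite("pics/w6.png",p["img"])
E
```

```text
0.64 [294.5, 41.8, 338.1, 83.8] (array([0.54864435, 0.10520655]), (22.932598114013672, 25.086416244506836), array([ 0.97747177, -0.2110662 ], dtype=float32))
```

View pics/w6.png

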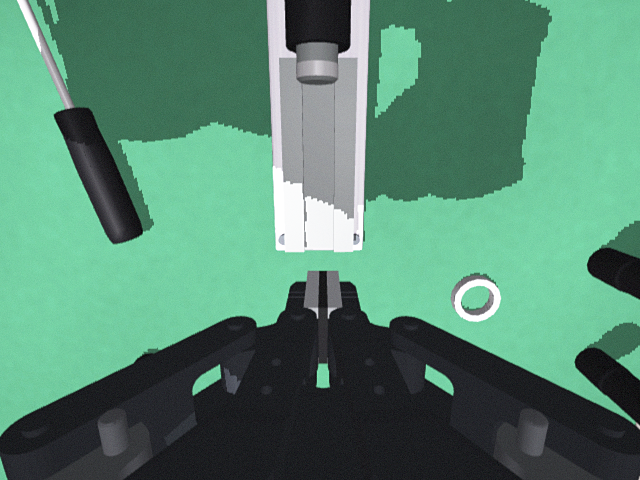

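The picture shows the cartridge in the tube at (317,62), with about 18 mm sticking out of the mouth. The arm is clear and the bezel and driver are where they were.

```bash
python3 -c "
from bench import env
print(env.job_done())"
```

```text
the job is handed in; nothing more can be done
None
```

The cartridge is in the torch tube against the hidden contact, pressed with roughly 9 N beyond the leaf's drag and then released with about 18 mm showing; the arm is clear and the job is handed in, though the hand-in returned no verdict.

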